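Offer the die up to the hand press, hole up

TASK

Pick the aluminium die off its wooden rest, find the end with the blind hole and turn that end up: the other end only carries a painted dot. Then raise the die from below, upright and gently, onto the thin steel stem that hangs from the press's arm until the stem is most of the way into the hole, and finish still holding it there in the gripper so that a colleague can fix it. Leave the jar, the copper cup and the brass weight where they stand.

Things in the scene. Friction and masses are not known exactly. Their poses are not given: they have to be found in the camera images.
- die: aluminium square bar, 66 mm long, 36 x 36 mm, 0.18-0.29 kg, lying level on the rest. Origin: centre of its long face that is underneath at the start (18 mm below the bar's middle). x axis: along the bar, towards the end with the blind hole; z up at the start. Hole: 18 mm wide, 25 mm deep, on the middle line. The other end is solid, with a black 12 mm dot: the ends look alike from afar
- die_hole (a point): centre of the hole's mouth in the end face of the die, 33 mm from the die's middle; same axes as the die (x points out of the hole). At the start it may face left, right or away from the robot, but not straight at it
- rest: fixed wooden block under the die, 50 mm long (along the die), 24 mm wide, 22 mm high, so that fingers can pass beside it; origin at the centre of its underside
- press: fixed green hand press. Origin on the bench below the stem. Base plate: x -65 to 65, y -205 to 45 mm, 22 mm high (a disc under the stem: 34 mm). Square 50 mm column centred at y -155 mm. Slim arm from the column to y +15 mm, 24 mm deep in x, underside 248 mm and top 288 mm above the bench. Black lever behind the column, towards -y. Open towards -x, +x and +y
- stem_tip (a point): lower end of the press's stem: a vertical rigid steel rod, 8 mm in diameter, that hangs from the arm and ends 160 mm above the bench; it is bare for 78 mm up to an 18 mm collar (238 mm above the bench)
- glue_jar: bystander, to be left alone: capped jar, 64 mm wide, 85 mm tall; origin at its underside
- rivet_cup: bystander, to be left alone: copper-coloured open cup, 70 mm wide, 60 mm tall; origin at its underside
- brass_weight: bystander, to be left alone: brass cylinder, 54 mm wide, 40 mm tall; origin at its underside
Not all that is in view belongs to the job. There is more than one size of the die; the job needs the middle-sized.

How it is judged:
By the outcome, as a careful person would: the job done as asked, in the order asked, and still so for the second after the job is handed in, while the arm keeps its last pose, push and grip.
It also fails if it takes over 43 s, if anything falls off the work surface, if the arm or the gripper's body presses on something with over 40 N, if the wrist force passes 120 N, or if a joint passes its speed limit or range.

ROBOT

A 7-joint arm with a two-finger parallel gripper is mounted at the origin on the work surface. World frame = base frame: x ahead of the robot, y to its left, z up, the work surface at z = 0. Lengths are in mm, angles in rad, forces in N, time in s.
With the tool pointing down it reaches from about 350 to 775 mm from the base axis. Payload 3.1 kg.
Tool frame: the origin (TCP) lies at the very end of the fingers, on their centre line; the grasp point (between the pads) lies 19 mm behind it (grip_point_offset is the distance from the TCP to the grasp point, in mm); z points along the fingers, x is the direction in which the jaws open and shut, and the axes are right-handed (so a half turn about z gives the same grasp; the last joint's range is limited). The gripper opens to 85 mm and grips with 20 to 120 N. Pads are 22 mm wide; open, the fingers measure 114 mm over their backs; the gripper's body (76 mm by 85 mm) begins 54 mm behind the grasp point. The pads swing forward as they close: fully open they stand 13 mm farther back than shut.
Start: joints at [1.064, 0.311, 0.014, 1.512, -0.004, 1.319, -0.027], TCP at [246.568, -491.652, 231.304] pointing down, gripper open.
Joint ranges: [-2.7, 2.7], [-0.3, 1.91], [-1.27, 1.3], [0.12, 2.57], [-1.44, 4.58], [0.2, 2.03], [-3.05, 3.05]. Speed limits (rad/s): [2.79, 2.79, 3.14, 3.14, 3.14, 3.14, 3.14].

INTERFACE

Orientations are given as a rotation vector (axis times angle).
In Python, from workcell import read_state, capture, hand_in, grip_point_offset gives the robot as it stands. The module is installed in compiled form; this text tells all that it offers.
- The arm moves only by the shell command python3 -m pendant 'ROWS' [FORCE]. ROWS is a JSON object of lists of equal length, an entry for each row: "slide": the shift along the tool's x, y, z in cm, a list of three; "turn": the turn, a rotation vector about the tool's x, y, z in rad, a list of three; "gripper": the finger opening in cm, from 0 to 8.54. In form: {"slide": [[x, y, z], ...], "turn": [[wx, wy, wz], ...], "gripper": [gripper, ...]}. A call has exactly 10 rows; each row shifts and turns the commanded pose from where the row before left it, along the tool's axes as they then stand; what a row does not reach is not made up. A row lasts 1/12 s, in which the tool goes at most 41.7 mm and 7.16 degrees, less where a joint would pass 70% of its speed; a pose out of reach is approached as far as the arm can. A call is refused whole if a number of a shift passes 4.17 or a number of a turn 0.125, either way. A call with a gripper value outside its range is refused whole. The fingers move at their own pace and stop on an object; FORCE is the grip in N (left out, the last holds). Time passes only in rows, so rows that do not move let the fingers close, or fill a call up. It gives the time, the measured TCP pose, the force and the opening at its end, in the units of the state.
- read_state(): the state, without advancing time (a new reading comes with each control period).
- capture(name): name is "scene" or "top"; returns a dict with "image" (420x560x3 uint8, red, green, blue), "range_z" (420x560 float32, mm along the optical axis (not along the pixel's ray), 0 where there is no reading), "camera_matrix" (3x3 intrinsics, pixels), "k1" (the pictures are not rectified: a ray, as slopes to the right and down, at radius r is drawn at 1 + k1 r^2 times it, then the intrinsics apply), "eye" and "attitude" of the camera in the world. Camera axes: x right, y down, z forward; pixel columns grow to the right and rows downward; lengths in mm; the calibration is good to about 2 mm. A picture is of the moment at which its call begins.
- hand_in(): hands the job in, once; it reports no verdict.
The state is a dict: "time_s": time; "q": joint angles; "qd": joint speeds; "joint_torque": joint torques, N m; "ee_pos": TCP position; "eef_rot": TCP orientation; "ft_force": force on the tool from outside, world axes, zero at the start; "torque": the same for the moment, N m; "finger_gap": opening from 0.0 (shut) to 1.0 (fully open).
Only numpy, scipy, OpenCV 4.12 (cv2) and the standard library are available. Lean on these libraries where they do the work, as an engineer would, in place of code of your own. Each camera call takes 0.05 s, during which the arm holds its last target.

## Working session

There is one attempt and no reset: what is moved stays moved. The work goes in short steps, Python scripts to look and compute and a shell command to move; the robot and the scene stay as the last step left them, time stands still between calls to the robot, and variables do not carry over. Pictures are saved under pics/ and viewed, and the job is handed in when it is done.

```bash
mkdir -p pics; cat > h.py <<'E'
import numpy as np, cv2, pickle
from workcell import *
from scipy.spatial.transform import Rotation as R
def shot(n,tag):
    c=capture(n); pickle.dump(c,open(f'pics/{tag}.pkl','wb'))
    cv2.imwrite(f'pics/{tag}.png',cv2.cvtColor(c['image'],cv2.COLOR_RGB2BGR)); return c
def load(tag): return pickle.load(open(f'pics/{tag}.pkl','rb'))
def att(c):
    a=np.array(c['attitude'],float)
    return a if a.shape==(3,3) else R.from_rotvec(a).as_matrix()
def ray(c,u,v):
    K=np.array(c['camera_matrix']);d=np.array([(u-K[0,2])/K[0,0],(v-K[1,2])/K[1,1]]);s=d.copy()
    for _ in range(20): s=d/(1+c['k1']*(s@s))
    return att(c)@np.array([s[0],s[1],1])
def pt(c,u,v,rz=None):
    if rz is None: rz=c['range_z'][int(round(v)),int(round(u))]
    return np.array(c['eye'])+rz*ray(c,u,v)
def onz(c,u,v,z):
    d=ray(c,u,v);e=np.array(c['eye']);return e+d*(z-e[2])/d[2]
def cloud(c):
    H,W=c['range_z'].shape;K=np.array(c['camera_matrix'])
    u,v=np.meshgrid(np.arange(W),np.arange(H));dx=(u-K[0,2])/K[0,0];dy=(v-K[1,2])/K[1,1];sx,sy=dx,dy
    for _ in range(20):
        f=1+c['k1']*(sx*sx+sy*sy);sx,sy=dx/f,dy/f
    P=np.stack([sx,sy,np.ones_like(sx)],-1)*c['range_z'][...,None]
    return P@att(c).T+np.array(c['eye'])
def proj(c,p):
    q=att(c).T@(np.array(p)-np.array(c['eye']));s=q[:2]/q[2];s=s*(1+c['k1']*(s@s));K=np.array(c['camera_matrix'])
    return np.array([K[0,0]*s[0]+K[0,2],K[1,1]*s[1]+K[1,2]])
def crop(tag,x0,y0,x1,y1,s,out):
    im=cv2.imread(f'pics/{tag}.png')[y0:y1,x0:x1]
    cv2.imwrite(f'pics/{out}.png',cv2.resize(im,None,fx=s,fy=s,interpolation=cv2.INTER_CUBIC))
E
python3 - <<'E'
from h import *
for n in('scene','top'):
    c=shot(n,n+'0');print(n,c['eye'],c['attitude'],c['camera_matrix'],c['k1'])
print(read_state(), grip_point_offset if not callable(grip_point_offset) else grip_point_offset())
E
```

```text
scene [1257.79296867  430.94784176  898.67990351] [-1.32089104 -2.24653221  0.88876553] [[481.69883189   0.         277.51463785]
 [  0.         481.69883189 209.95035566]
 [  0.           0.           1.        ]] 0.04659329174259817
top [ 492.1672677    94.96909195 1277.36460166] [-2.17453333  2.16702108 -0.13567359] [[507.84028037   0.         285.67581132]
 [  0.         507.84028037 219.4091507 ]
 [  0.           0.           1.        ]] -0.022664342999873077
{'time_s': 0.1, 'q': array([ 1.06430992,  0.31165201,  0.01400085,  1.51290924, -0.00441761,
        1.31922094, -0.02720275]), 'qd': array([-3.97803175e-04, -3.56275159e-04,  1.42625191e-03, -4.48848124e-03,
       -1.42370768e-04, -3.73559754e-05,  8.61134533e-04]), 'joint_torque': array([ 1.51326572e-04, -3.80853474e+01,  1.46311596e-01, -2.31240696e+01,
        1.23216727e-02,  8.18041357e-03,  1.07336851e-05]), 'ee_pos': array([ 246.24231151, -491.05141001,  230.32120243]), 'eef_rot': array([-2.67247866,  1.64946635,  0.00294493]), 'ft_force': array([-0.74603237,  0.0352893 ,  0.26707294]), 'torque': array([-0.01250313,  0.01126952, -0.03175188]), 'finger_gap': 1.001479635902} 18.700000000000003
```

View pics/scene0.png

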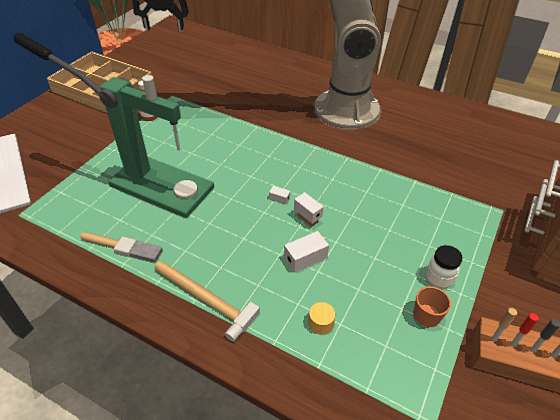

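View pics/top0.png

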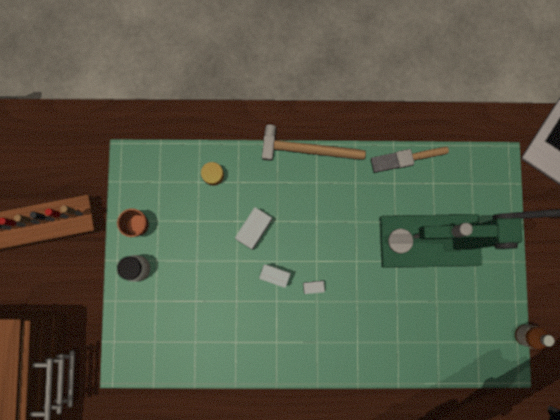

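```bash
python3 - <<'E'
from h import *
crop('scene0',255,175,345,280,6,'c1')
crop('top0',220,190,340,310,5,'c2')
crop('scene0',100,70,230,220,4,'c3')
E
```

```text
(no output)
```

View pics/c1.png

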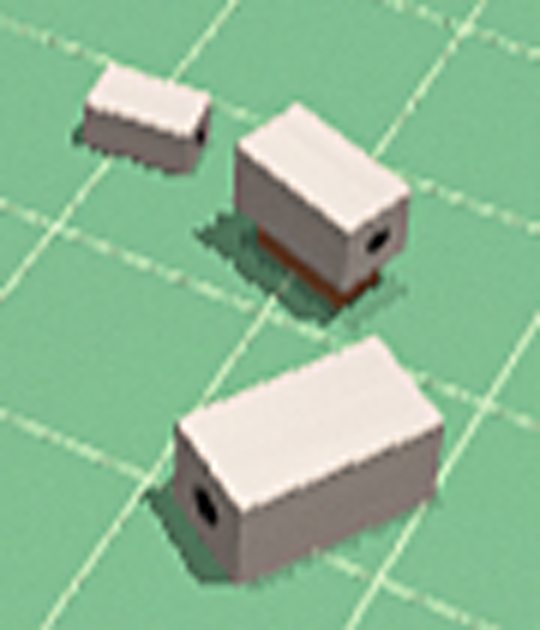

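View pics/c2.png

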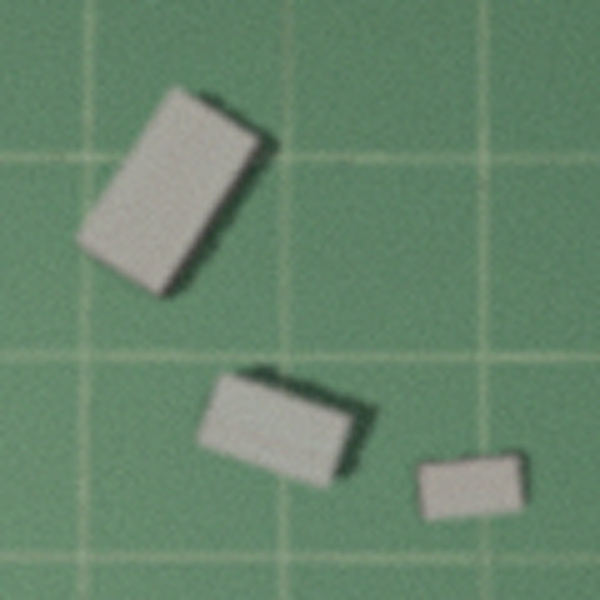

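View pics/c3.png

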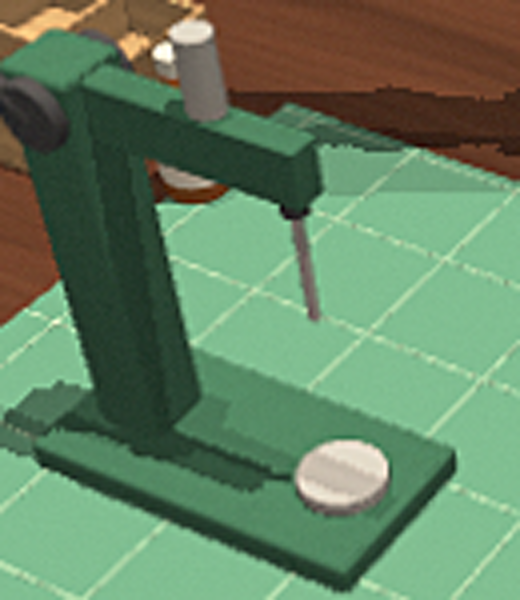

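```bash
python3 - <<'E'
from h import *
c=load('scene0');P=cloud(c)
np.set_printoptions(precision=0,suppress=True,linewidth=250)
print(c['range_z'][204:228,308:328])
print(c['image'][204:228,308:328].sum(2)//3)
t=load('top0');Pt=cloud(t)
ok=(t['range_z']>0)
m=(abs(Pt[...,2]-58)<9)&ok
n,l,s,cc=cv2.connectedComponentsWithStats(m.astype(np.uint8))
for i in range(1,n):
    if s[i,4]>60:
        q=Pt[l==i]; r=cv2.minAreaRect(q[:,:2].astype(np.float32));print(s[i],q.mean(0),r)
E
```

```text
[[1175. 1173. 1175. 1175. 1179. 1173. 1175. 1176. 1169. 1175. 1176. 1174. 1176. 1251. 1253. 1256. 1257. 1260. 1252. 1256.]
 [1172. 1176. 1172. 1173. 1175. 1174. 1172. 1172. 1174. 1170. 1170. 1170. 1173. 1174. 1173. 1252. 1253. 1247. 1249. 1255.]
 [1169. 1172. 1170. 1170. 1165. 1169. 1167. 1173. 1167. 1171. 1168. 1171. 1169. 1171. 1168. 1170. 1249. 1246. 1248. 1249.]
 [1167. 1166. 1169. 1171. 1166. 1168. 1171. 1165. 1164. 1170. 1169. 1170. 1168. 1167. 1172. 1248. 1249. 1253. 1248. 1245.]
 [1167. 1166. 1169. 1164. 1162. 1164. 1165. 1167. 1168. 1165. 1165. 1164. 1165. 1172. 1170. 1244. 1248. 1243. 1248. 1241.]
 [1162. 1167. 1166. 1160. 1163. 1165. 1160. 1166. 1162. 1163. 1165. 1165. 1171. 1179. 1173. 1244. 1241. 1249. 1242. 1243.]
 [1165. 1160. 1161. 1161. 1159. 1164. 1163. 1161. 1160. 1162. 1169. 1167. 1178. 1178. 1182. 1243. 1240. 1241. 1237. 1239.]
 [1165. 1161. 1160. 1160. 1161. 1157. 1162. 1160. 1163. 1164. 1162. 1170. 1173. 1177. 1181. 1236. 1242. 1240. 1239. 1238.]
 [1167. 1164. 1163. 1158. 1159. 1155. 1154. 1160. 1163. 1167. 1173. 1173. 1179. 1181. 1181. 1236. 1235. 1233. 1239. 
[... 4551 characters left out ...]
7 255  18  27 117] [508. 429.  57.] ((508.1212158203125, 434.6626281738281), (36.981842041015625, 63.02960968017578), 81.70184326171875)
[259 265  31  23 414] [493. 106.  57.] ((492.7632751464844, 105.71772766113281), (65.6060562133789, 35.893577575683594), 70.80279541015625)
[ 44 314  14  45 157] [352. 621.  58.] ((352.2846374511719, 621.6854858398438), (106.24144744873047, 23.974918365478516), 13.489744186401367)
[523 326  14  22  94] [ 353. -499.   58.] ((352.0654296875, -504.1443786621094), (24.573240280151367, 52.103248596191406), 73.9769515991211)
[ 51 363   6  42 140] [240. 620.  58.] ((240.60296630859375, 619.8651733398438), (95.5716781616211, 5.298593997955322), 0.38824743032455444)
```

```bash
python3 - <<'E'
from h import *
np.set_printoptions(precision=1,suppress=True,linewidth=250)
c=load('scene0');t=load('top0')
print('disc scene',onz(c,185.3,189,34), pt(c,185.3,189)); print('disc top',onz(t,401,240,34))
print('tip',onz(c,178.7,149.8,160), pt(c,178.5,148))
crop('scene0',160,110,220,210,6,'c4'); crop('top0',370,200,530,280,5,'c5')
h=np.array([-.329,-.944]);
P=cloud(c); # die: end-face check, plane residual
m=(abs(P[...,0]-493)<60)&(abs(P[...,1]-106)<60)&(P[...,2]>30)&(P[...,2]<70)
q=P[m];d=(q[:,:2]-[492.8,105.7])@-h
print(np.histogram(d,20))
cr=P[210:219,316:321];print(((cr[...,:2]-[492.8,105.7])@-h)); print(cr[...,2])
mt=abs(P[...,2]-58)<3;q=P[m&mt];print('scene top face',q.mean(0),cv2.minAreaRect(q[:,:2].astype(np.float32)))
Pt=cloud(t)
q=Pt[190:290,370:480].reshape(-1,3);s=q[abs(q[:,2]-22)<4];print('base plate',cv2.minAreaRect(s[:,:2].astype(np.float32)))
E
```

```text
disc scene [ 585.3 -199.7   34. ] [ 583.4 -201.4   31.6]
disc top [ 580.9 -206.4   34. ]
tip [ 581.9 -201.5  160. ] [ 580.5 -202.4  164.1]
(array([11, 26, 22, 27, 23, 22, 24, 23, 23, 24, 24, 26, 21, 27, 18, 23, 23, 26, 41, 62]), array([-34. , -30.5, -27. , -23.5, -20. , -16.4, -12.9,  -9.4,  -5.9,  -2.4,   1.1,   4.6,   8.1,  11.7,  15.2,  18.7,  22.2,  25.7,  29.2,  32.7,  36.2]))
[[32.5 33.1 31.8 34.  31. ]
 [32.7 33.5 36.2 34.  34.4]
 [33.7 33.6 32.5 34.2 33.3]
 [32.  33.9 35.4 34.8 33.6]
 [32.6 33.9 34.4 34.6 32.1]
 [33.5 32.4 33.4 32.3 32.6]
 [32.9 33.7 34.3 33.6 33.7]
 [32.4 33.6 35.7 33.5 31.8]
 [32.6 33.  33.3 21.4 21.7]]
[[58.6 57.  52.3 53.3 45.9]
 [55.1 53.8 55.7 49.5 47.6]
 [52.9 50.2 45.8 45.9 41.9]
 [46.4 46.9 46.7 43.1 38.5]
 [43.6 43.  41.2 38.9 32.1]
 [41.2 36.8 35.8 31.2 29. ]
 [36.3 35.1 33.3 29.6 27. ]
 [31.6 31.  31.8 25.4 19.9]
 [28.1 26.1 23.9  1.2 -1. ]]
scene top face [494.9 107.5  57.7] ((493.68701171875, 107.05780029296875), (69.32855987548828, 39.69038772583008), 71.08401489257812)
base plate ((581.5658569335938, -284.8362731933594), (130.13218688964844, 250.17784118652344), 1.1434861421585083)
```

View pics/c4.png

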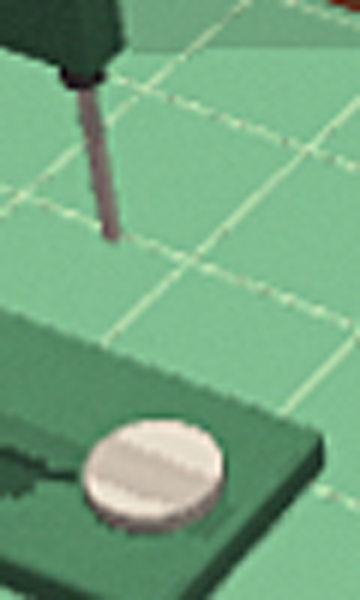

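View pics/c5.png

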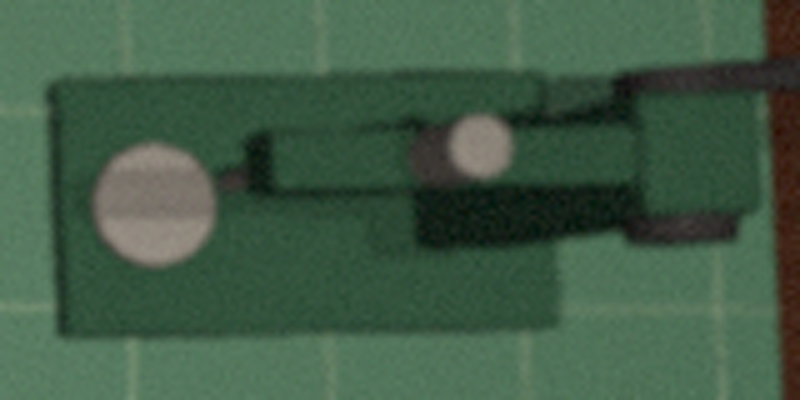

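```bash
python3 -m pendant '{"slide":[[-2.1,-2.4,0],[-2.1,-2.4,0],[-2.1,-2.4,0],[-2.1,-2.4,0],[-2.1,-2.4,0],[-2.1,-2.4,0],[-2.1,-2.4,0],[-2.1,-2.4,0],[-2.1,-2.4,0],[-2.1,-2.4,0]],"turn":[[0,0,0],[0,0,0],[0,0,0],[0,0,0],[0,0,0],[0,0,0],[0,0,0],[0,0,0],[0,0,0],[0,0,0]],"gripper":[8.5,8.5,8.5,8.5,8.5,8.5,8.5,8.5,8.5,8.5]}' 60
python3 -c "
from h import *
t=load('top0');print(onz(t,416.6,236,165));print(read_state()['q'])"
```

```text
time_s: 0.93
ee_pos: [366.9, -194.7, 231.0]
eef_rot: [2.673, -1.65, -0.001]
ft_force: [1.1, 0.0, -0.4]
finger_gap: 0.997
[ 580.55111362 -209.46391703  165.        ]
[ 0.67979213  0.04434357 -0.24119549  1.83539733  0.01125316  1.26369547
 -0.67070165]
```

```bash
python3 -m pendant '{"slide":[[-2.1,-2.5,0],[-2.1,-2.5,0],[-2.1,-2.5,0],[-2.1,-2.5,0],[-2.1,-2.5,0],[-2.1,-2.5,0],[-2.1,-2.5,0],[-2.1,-2.5,0],[-2.1,-2.5,0],[-2.1,-2.5,0]],"turn":[[0,0,0],[0,0,0],[0,0,0],[0,0,0],[0,0,0],[0,0,0],[0,0,0],[0,0,0],[0,0,0],[0,0,0]],"gripper":[8.5,8.5,8.5,8.5,8.5,8.5,8.5,8.5,8.5,8.5]}' 60
python3 -m pendant '{"slide":[[0,0,1],[0,0,1],[0,0,1],[0,0,1],[0,0,1],[0,0,1],[0,0,1],[0,0,1],[0,0,1],[0,0,0]],"turn":[[0,0,-0.077],[0,0,-0.077],[0,0,-0.077],[0,0,-0.077],[0,0,-0.077],[0,0,-0.077],[0,0,-0.077],[0,0,-0.077],[0,0,-0.077],[0,0,-0.077]],"gripper":[8.5,8.5,8.5,8.5,8.5,8.5,8.5,8.5,8.5,8.5]}' 60
python3 - <<'E'
from h import *
s=read_state();print(s['q']);M=R.from_rotvec(s['eef_rot']).as_matrix();print(M.round(3))
g=np.array([493.2,106.3,21.3]);print('to go tool cm',M.T@(g-s['ee_pos'])/10, 'yaw',np.degrees(np.arctan2(M[1,0],M[0,0])))
shot('scene','s1');crop('s1',200,60,400,260,4,'s1c')
E
```

```text
time_s: 1.77
ee_pos: [496.4, 104.7, 230.8]
eef_rot: [2.672, -1.65, -0.001]
ft_force: [0.8, -0.6, -0.6]
finger_gap: 0.998
time_s: 2.6
ee_pos: [494.3, 102.6, 138.7]
eef_rot: [3.096, -0.519, -0.008]
ft_force: [-1.0, -0.4, 0.3]
finger_gap: 0.992
[ 0.27573382  0.3696914  -0.65593265  1.74924096  0.24745443  1.11216601
 -0.79152885]
[[ 0.945 -0.326 -0.005]
 [-0.326 -0.945 -0.001]
 [-0.005  0.003 -1.   ]]
to go tool cm [-0.1706608  -0.34389593 11.74388292] yaw -19.03686647808501
```

View pics/s1c.png

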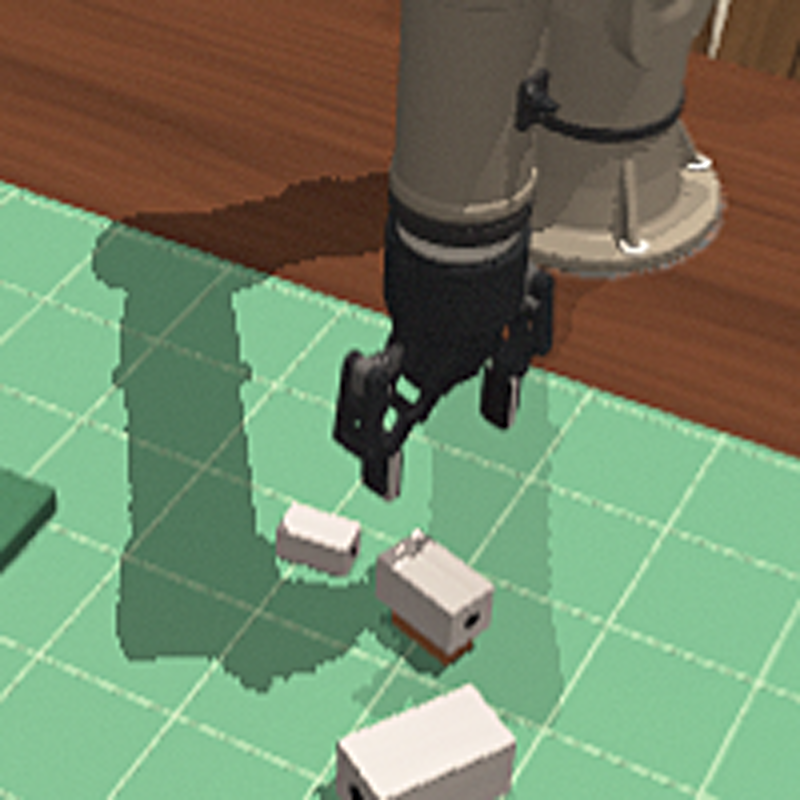

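```bash
python3 -m pendant '{"slide":[[-0.1,-0.1,1.3],[-0.1,-0.1,1.3],[0,-0.1,1.3],[0,0,1.3],[0,0,1.3],[0,0,1.3],[0,0,1.3],[0,0,1.3],[0,0,1.3],[0,0,0]],"turn":[[0,0,0],[0,0,0],[0,0,0],[0,0,0],[0,0,0],[0,0,0],[0,0,0],[0,0,0],[0,0,0],[0,0,0]],"gripper":[8.5,8.5,8.5,8.5,8.5,8.5,8.5,8.5,8.5,8.5]}' 60
python3 -m pendant '{"slide":[[0,0,0],[0,0,0],[0,0,0],[0,0,0],[0,0,0],[0,0,0],[0,0,0],[0,0,0],[0,0,0],[0,0,0]],"turn":[[0,0,0],[0,0,0],[0,0,0],[0,0,0],[0,0,0],[0,0,0],[0,0,0],[0,0,0],[0,0,0],[0,0,0]],"gripper":[4.5,3.5,2.5,2.5,2.5,2.5,2.5,2.5,2.5,2.5]}' 60
python3 - <<'E'
from h import *
s=read_state();print(s['q'],s['finger_gap']*85);shot('scene','s2');crop('s2',200,60,400,260,4,'s2c')
E
```

```text
time_s: 3.48
ee_pos: [493.2, 106.0, 21.9]
eef_rot: [3.095, -0.527, -0.008]
ft_force: [-0.6, -0.2, -0.5]
finger_gap: 0.994
time_s: 4.32
ee_pos: [496.1, 107.5, 25.3]
eef_rot: [-3.097, 0.525, -0.003]
ft_force: [-1.2, 0.3, 5.3]
finger_gap: 0.414
[ 0.20411806  0.51673739 -0.58957052  1.86768454  0.36934591  0.86542829
 -0.90387712] 35.19787061091101
```

View pics/s2c.png

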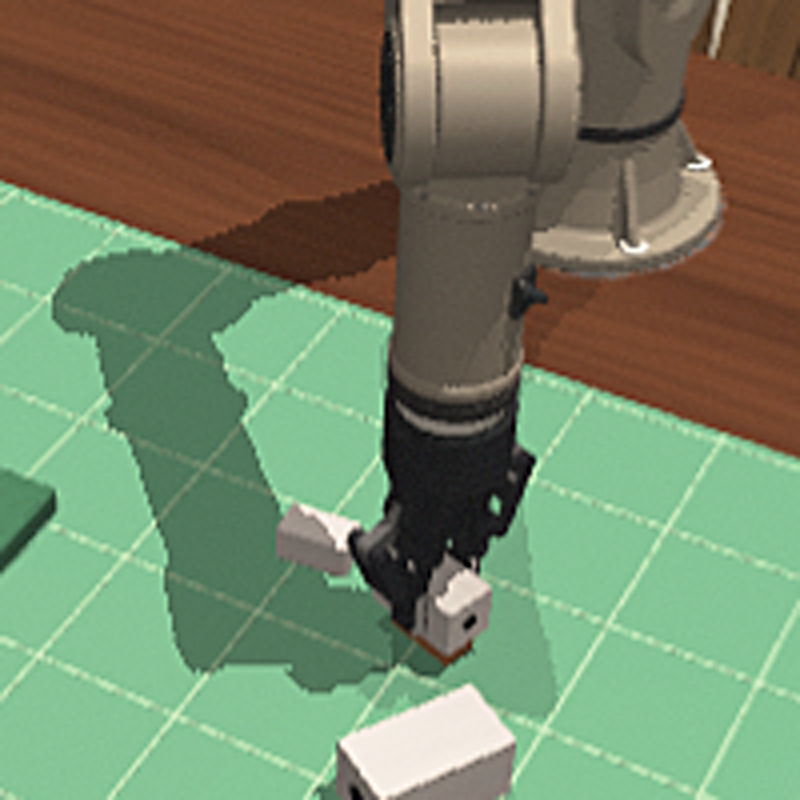

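```bash
python3 -m pendant '{"slide":[[0,0,-0.7],[0,0,-1.5],[0,0,-2],[0,0,-2],[0,0,-2],[0,0,-2],[0,1,-2],[0,1.5,-1],[0,1.5,0],[0,1,0]],"turn":[[0,0,0],[0,0,0],[0,0,0],[0,0,0],[0,0,0],[0,0,0],[0,0,0],[0,0,0],[0,0,0],[0,0,0]],"gripper":[2.5,2.5,2.5,2.5,2.5,2.5,2.5,2.5,2.5,2.5]}' 90
python3 -m pendant '{"slide":[[0,0,0],[0,0,0],[0,0,0],[0,0,0],[0,0,0],[0,0,0],[0,0,0],[0,0,0],[0,0,0],[0,0,0]],"turn":[[-0.05,0,0],[-0.1,0,0],[-0.1,0,0],[-0.1,0,0],[-0.1,0,0],[-0.1,0,0],[-0.1,0,0],[-0.05,0,0],[0,0,0],[0,0,0]],"gripper":[2.5,2.5,2.5,2.5,2.5,2.5,2.5,2.5,2.5,2.5]}' 90
python3 - <<'E'
from h import *
s=read_state();print(s['q'],s['finger_gap']*85);M=R.from_rotvec(s['eef_rot']).as_matrix();print(M.round(3));shot('scene','s3');crop('s3',200,60,400,260,4,'s3c')
E
```

```text
time_s: 5.2
ee_pos: [478.6, 57.9, 156.7]
eef_rot: [3.096, -0.527, 0.001]
ft_force: [0.2, 0.3, -2.4]
finger_gap: 0.407
time_s: 6.03
ee_pos: [478.5, 60.3, 154.9]
eef_rot: [2.414, -0.406, -0.152]
ft_force: [-0.9, 0.1, -1.9]
finger_gap: 0.412
[-0.16270831  0.64585049 -0.51433682  1.49515773  0.64874273  1.72333016
 -1.13577139] 34.98629257158578
[[ 0.945 -0.25  -0.213]
 [-0.328 -0.723 -0.608]
 [-0.003  0.644 -0.765]]
```

View pics/s3c.png

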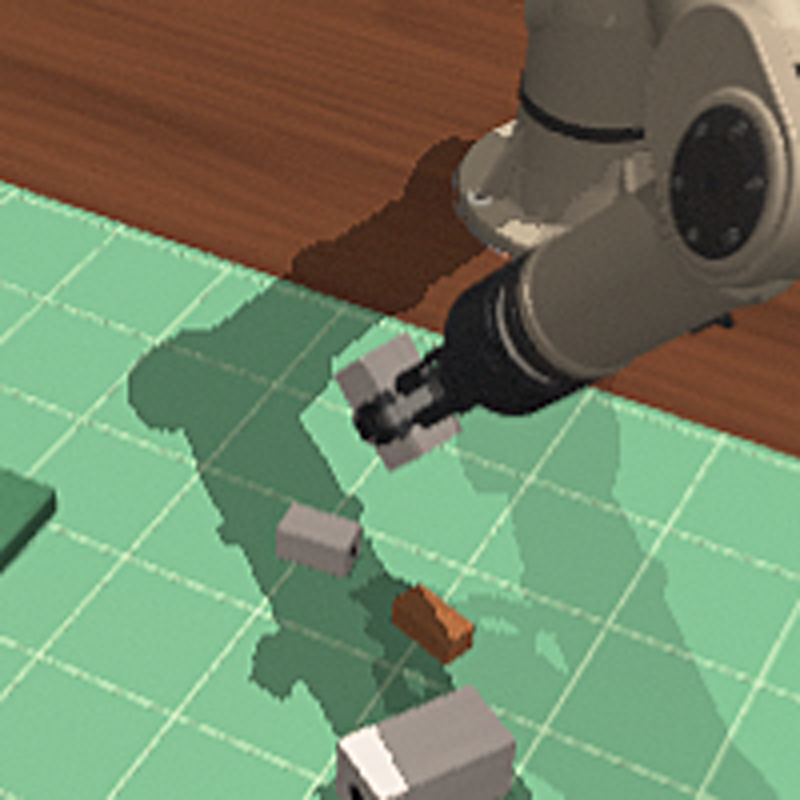

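```bash
python3 -m pendant '{"slide":[[0,0,0],[0,0,0],[0,0,0],[0,0,0],[0,0,0],[0,0,0],[0,0,0],[0,0,0],[0,0,0],[0,0,0]],"turn":[[-0.05,0,0],[-0.1,0,0],[-0.1,0,0],[-0.1,0,0],[-0.1,0,0],[-0.1,0,0],[-0.1,0,0],[-0.1,0,0],[-0.08,0,0],[-0.04,0,0]],"gripper":[2.5,2.5,2.5,2.5,2.5,2.5,2.5,2.5,2.5,2.5]}' 90
python3 - <<'E'
from h import *
s=read_state();print(s['q'],s['finger_gap']*85);M=R.from_rotvec(s['eef_rot']).as_matrix();print(M.round(3));shot('scene','s4');crop('s4',200,60,400,260,4,'s4c')
E
```

```text
time_s: 6.92
ee_pos: [478.5, 60.0, 154.8]
eef_rot: [1.558, -0.262, -0.265]
ft_force: [-0.6, -0.7, -2.3]
finger_gap: 0.405
[-0.83914356  1.16567212  0.41126982  1.24525823  0.587348    2.02476162
 -0.84484601] 34.39996586016341
[[ 0.944  0.001 -0.329]
 [-0.329 -0.004 -0.944]
 [-0.002  1.    -0.003]]
```

View pics/s4c.png

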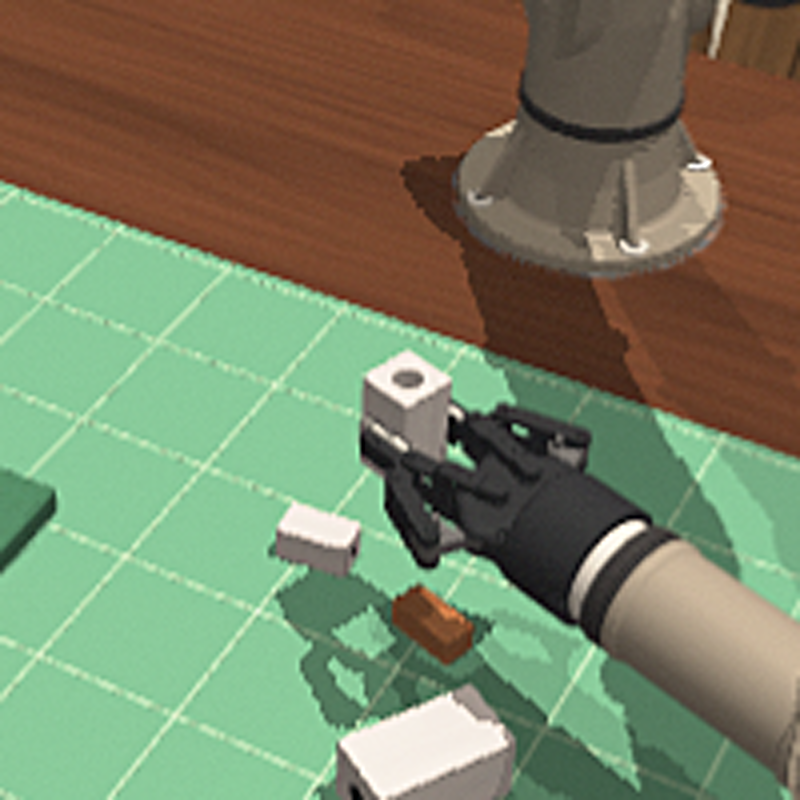

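View pics/s4.png

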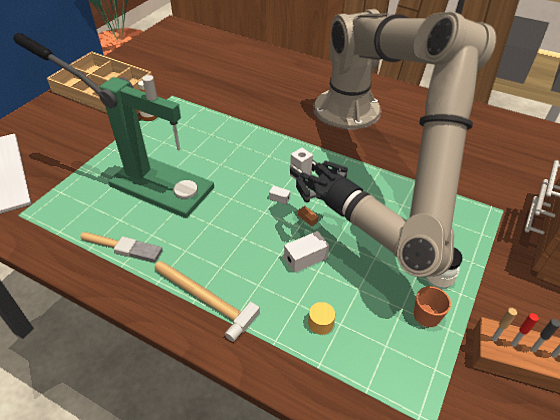

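```bash
python3 -m pendant '{"slide":[[1,0,0.5],[2,0,1],[2,0,1],[2.2,0,1.2],[2.2,0,1.2],[2.2,0,1.2],[2.2,0,1.2],[2.2,0,1.2],[1.6,0,1],[0.8,0,0.5]],"turn":[[0,0,0],[0,0,0],[0,0,0],[0,0,0],[0,0,0],[0,0,0],[0,0,0],[0,0,0],[0,0,0],[0,0,0]],"gripper":[2.5,2.5,2.5,2.5,2.5,2.5,2.5,2.5,2.5,2.5]}' 90
python3 - <<'E'
from h import *
s=read_state();print(s['q'],s['finger_gap']*85,s['ee_pos']);M=R.from_rotvec(s['eef_rot']).as_matrix();print(M.round(3));shot('scene','s5');t=shot('top','t5')
crop('s5',140,80,340,230,4,'s5c');u,v=map(int,proj(t,s['ee_pos']));print(u,v);crop('t5',u-60,v-50,u+60,v+50,6,'t5c')
E
```

```text
time_s: 7.8
ee_pos: [620.4, -101.3, 157.7]
eef_rot: [1.561, -0.273, -0.266]
ft_force: [-0.2, 0.1, -1.6]
finger_gap: 0.409
[-0.54921572  1.27062196  0.48686181  0.99888199  0.77012047  1.8985816
 -0.62628875] 34.771283996381634 [ 620.35032852 -101.26320993  157.72091037]
[[ 0.942 -0.006 -0.336]
 [-0.336 -0.006 -0.942]
 [ 0.003  1.    -0.008]]
366 218
```

View pics/s5.png

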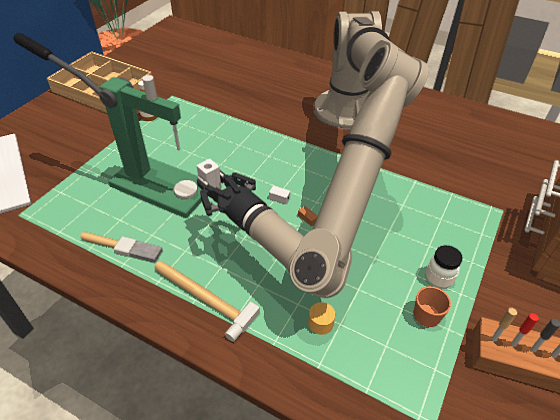

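View pics/t5c.png

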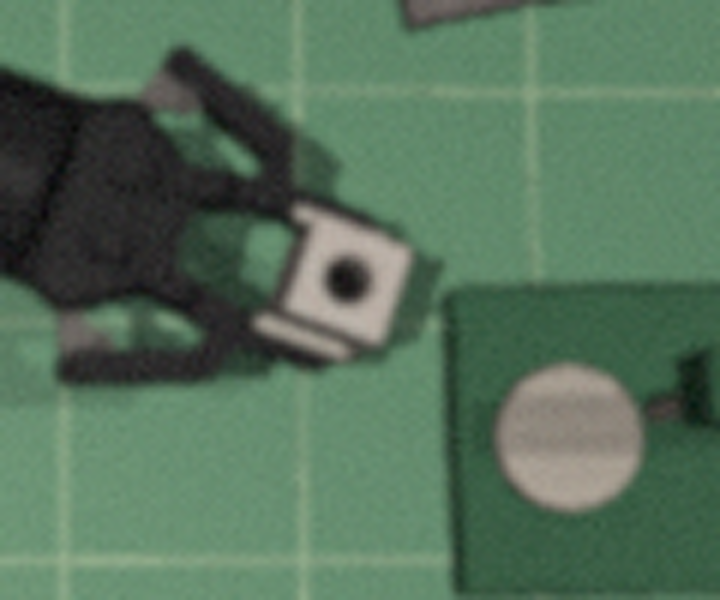

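```bash
python3 - <<'E'
from h import *
np.set_printoptions(precision=1,suppress=True)
s=read_state();M=R.from_rotvec(s['eef_rot']).as_matrix()
t=load('t5');P=cloud(t);q=P[205:227,350:378].reshape(-1,3);f=q[(q[:,2]>165)&(q[:,2]<215)]
z=np.median(f[:,2]);f=f[abs(f[:,2]-z)<6];print(z,len(f),f.mean(0),cv2.minAreaRect(f[:,:2].astype(np.float32)))
A=np.c_[f[:,:2]-f[:,:2].mean(0),np.ones(len(f))];print('tilt',np.linalg.lstsq(A,f[:,2],rcond=None)[0][:2]*57.3)
hp=onz(t,364.0,214.7,z);print('hole top',hp)
c=load('s5');P=cloud(c);q=P[150:200,190:235].reshape(-1,3);f=q[(abs(q[:,0]-hp[0])<25)&(abs(q[:,1]-hp[1])<25)&(q[:,2]>z-8)];print('scene z',np.median(f[:,2]),len(f))
crop('s5',185,145,235,225,7,'s5d')
g=s['ee_pos']-18.7*M[:,2];print('grip pt',g)
E
```

```text
190.9564965204179 239 [624.4 -87.1 192.5] ((624.439697265625, -87.37432861328125), (36.29961013793945, 36.96459197998047), 70.61335754394531)
tilt [ 0.9 -0.9]
hole top [624.2 -89.2 191. ]
scene z 192.3743276100871 239
grip pt [625.7 -81.9 157.2]
```

View pics/s5d.png

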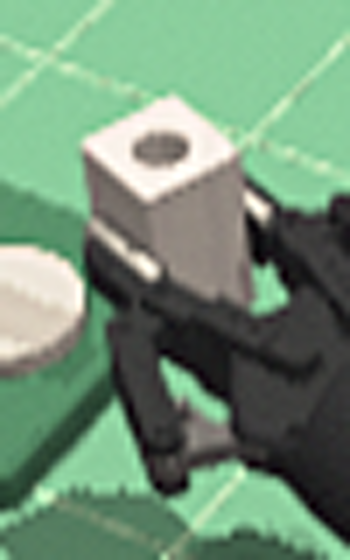

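```bash
python3 - <<'E'
from h import *
np.set_printoptions(precision=1,suppress=True)
s=read_state();M=R.from_rotvec(s['eef_rot']).as_matrix()
c=load('s5');hs=onz(c,207.6,166.0,191.5);print('hole scene',hs)
ht=np.array([624.3,-88.2,191.5])
tip=onz(c,178.6,149.8,160);print(tip)
for x in(hs,ht):
  print(M.T@(tip-x)/10)
# top: stem visible strip in t5 crop ~ (655,408)->px
t=load('t5')
for z in(160,200,238): print(z,onz(t,306+662/6,168+408/6,z), proj(t,[582,-203,z]))
E
```

```text
hole scene [624.4 -85.7 191.5]
[ 582.  -201.7  160. ]
[-0.1 -3.1 12.4]
[-0.2 -3.1 12.1]
160 [ 580.9 -210.2  160. ] [413.1 235.5]
200 [ 577.8 -199.3  200. ] [418. 234.]
238 [ 574.7 -188.9  238. ] [423.  232.5]
```

```bash
python3 -m pendant '{"slide":[[0,0,0.6],[0,0,1.2],[0,-0.2,1.2],[-0.1,-0.6,1.2],[-0.1,-0.8,1.2],[0,-0.8,0.6],[0,-0.8,0],[0,-0.7,0],[0,-0.4,0],[0,0,0]],"turn":[[0,0,0],[0,0,0],[0,0,0],[0,0,0],[0,0,0],[0,0,0],[0,0,0],[0,0,0],[0,0,0],[0,0,0]],"gripper":[2.5,2.5,2.5,2.5,2.5,2.5,2.5,2.5,2.5,2.5]}' 90
python3 - <<'E'
from h import *
np.set_printoptions(precision=2,suppress=True)
s=read_state();M=R.from_rotvec(s['eef_rot']).as_matrix();print(s['q'],M)
shot('scene','s6');t=shot('top','t6')
crop('s6',160,120,230,200,7,'s6c');crop('t6',360,190,460,270,7,'t6c')
P=cloud(t);q=P[200:250,360:420].reshape(-1,3);f=q[(q[:,2]>135)&(q[:,2]<162)];f=f[abs(f[:,2]-np.median(f[:,2]))<5];print(f.mean(0),len(f))
g=s['ee_pos']-18.7*M[:,2];print(g)
E
```

```text
time_s: 8.73
ee_pos: [598.1, -150.0, 110.5]
eef_rot: [1.56, -0.261, -0.264]
ft_force: [-0.6, -0.9, -2.1]
finger_gap: 0.407
[-0.53  1.28  0.48  1.13  0.76  1.78 -0.73] [[ 0.94  0.   -0.33]
 [-0.33 -0.01 -0.94]
 [-0.    1.   -0.01]]
[ 602.55 -135.61  146.48] 219
[ 604.23 -132.34  110.58]
```

View pics/s6c.png

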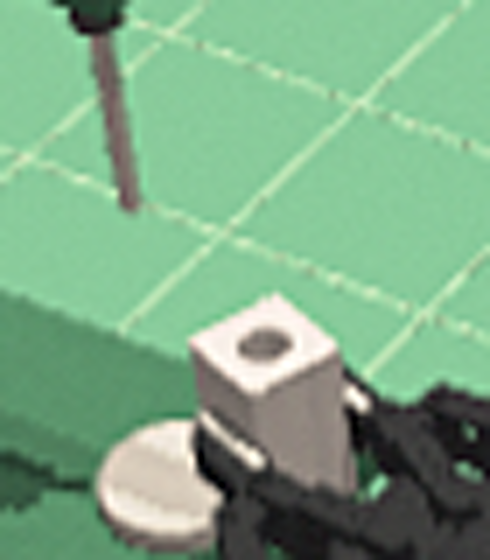

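View pics/t6c.png

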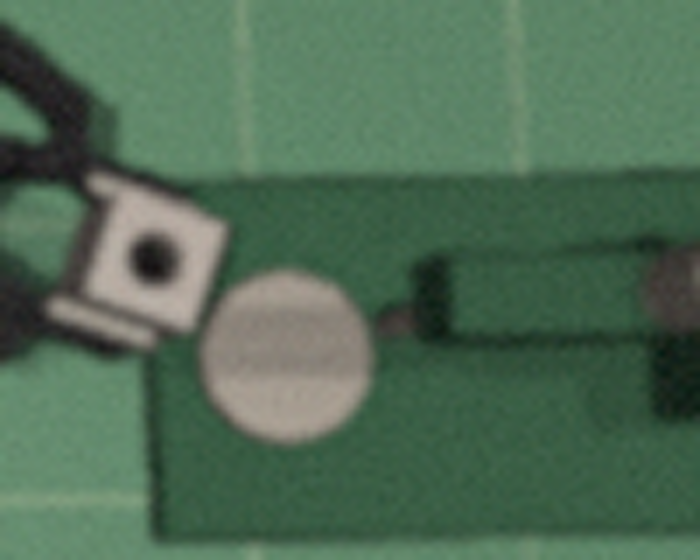

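View pics/s6.png

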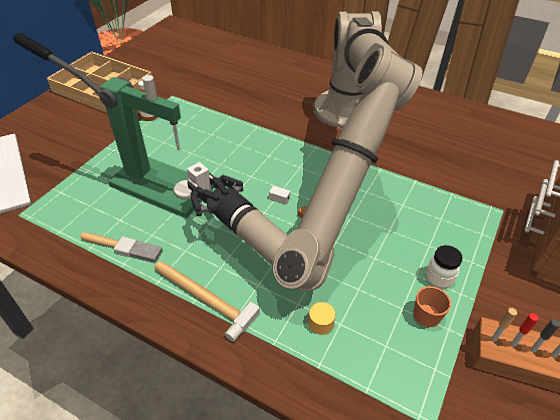

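```bash
python3 - <<'E'
from h import *
np.set_printoptions(precision=2,suppress=True)
s=read_state();M=R.from_rotvec(s['eef_rot']).as_matrix()
c=load('s6');t=load('t6')
tip=onz(c,178.6,149.7,160);hs=onz(c,197.6,168.9,147);ht=onz(t,381.9,226.8,147);tt=onz(t,413.8,236.5,160)
print(tip,hs,ht,tt)
print(M.T@(tip-hs)/10,M.T@(tt-ht)/10)
P=cloud(t);
m=(abs(P[...,0]-606)<120)&(abs(P[...,1]-160)<120);
E
python3 -c "
from h import *
crop('t6',200,150,400,300,4,'t6d')"
```

```text
[ 581.7  -201.89  160.  ] [ 604.42 -132.62  147.  ] [ 602.41 -136.56  147.  ] [ 579.82 -204.55  160.  ]
[0.13 1.33 7.28] [0.1  1.33 7.16]
```

View pics/t6d.png

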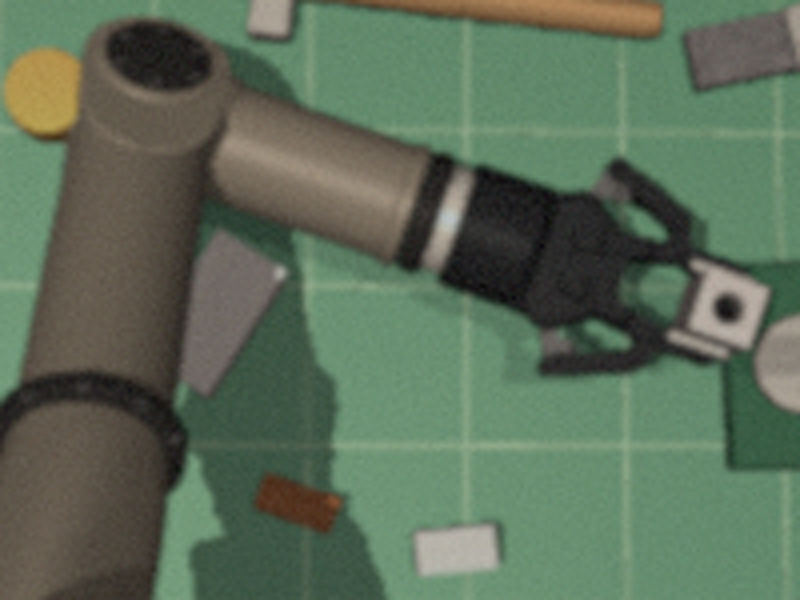

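```bash
python3 - <<'E'
from h import *
np.set_printoptions(precision=0,suppress=True,linewidth=200)
t=load('t6');P=cloud(t);print(P[164,240],P[178,238],P[190,236],P[195,270],P[185,295],P[166,212])
c=load('s6');P=cloud(c)
for u,v in((291,265),(291,285),(300,290),(315,285),(320,275),(280,240)):print(u,v,P[v,u])
crop('s6',240,200,340,340,5,'s6e')
t0=load('top0');P=cloud(t0);q=P[205:252,235:275].reshape(-1,3);f=q[(q[:,2]>25)];print('large die',np.median(f[:,2]),cv2.boxPoints(cv2.minAreaRect(f[f[:,2]>40][:,:2].astype(np.float32))))
q=P[160:188,198:226].reshape(-1,3);print('brass',q[q[:,2]>25].mean(0))
E
```

```text
[744. 183. 148.] [708. 186. 166.] [676. 187. 196.] [674. 115. 143.] [700.  58. 130.] [763. 261.  37.]
291 265 [744. 187. 146.]
291 285 [773. 203. 126.]
300 290 [695. 189.  -2.]
315 285 [726. 234.  90.]
320 275 [713. 238. 110.]
280 240 [699. 138. 146.]
large die 47.99562383377827 [[492.  95.]
 [564.  33.]
 [664. 150.]
 [592. 211.]]
brass [745. 261.  45.]
```

View pics/s6e.png

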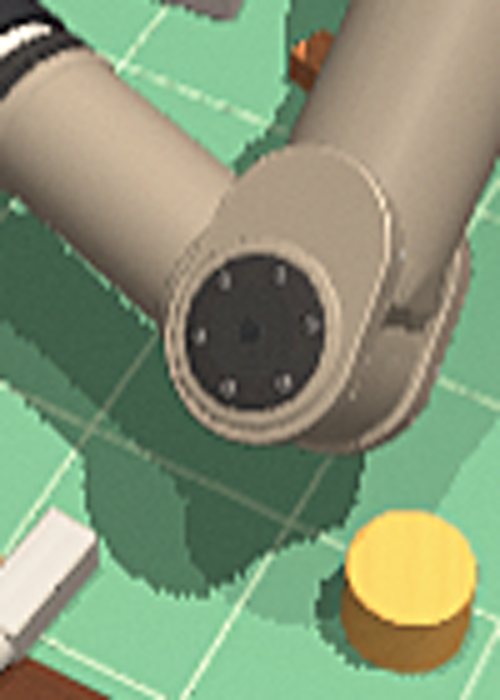

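```bash
python3 -m pendant '{"slide":[[0,0,0.5],[0.1,0,1],[0,0,1],[0,0,1],[0,0,1],[0,0,1],[0,0,0.9],[0,0,0.5],[0,0,0.3],[0,0,0]],"turn":[[0,0,0],[0,0,0],[0,0,0],[0,0,0],[0,0,0],[0,0,0],[0,0,0],[0,0,0],[0,0,0],[0,0,0]],"gripper":[2.5,2.5,2.5,2.5,2.5,2.5,2.5,2.5,2.5,2.5]}' 90
python3 - <<'E'
from h import *
np.set_printoptions(precision=3,suppress=True)
s=read_state();M=R.from_rotvec(s['eef_rot']).as_matrix();print(s['q'],M)
shot('scene','s7');t=shot('top','t7')
crop('s7',160,120,220,190,8,'s7c');crop('t7',380,200,440,260,9,'t7c')
E
```

```text
time_s: 9.67
ee_pos: [574.7, -220.3, 112.3]
eef_rot: [1.558, -0.265, -0.264]
ft_force: [0.7, 0.2, -1.1]
finger_gap: 0.411
[-0.479  1.236  0.504  1.284  0.798  1.647 -0.778] [[ 0.944 -0.001 -0.331]
 [-0.331 -0.004 -0.944]
 [-0.001  1.    -0.004]]
```

View pics/s7c.png

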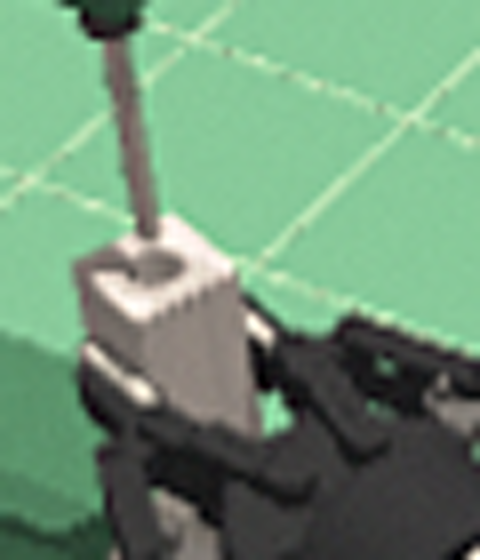

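View pics/t7c.png

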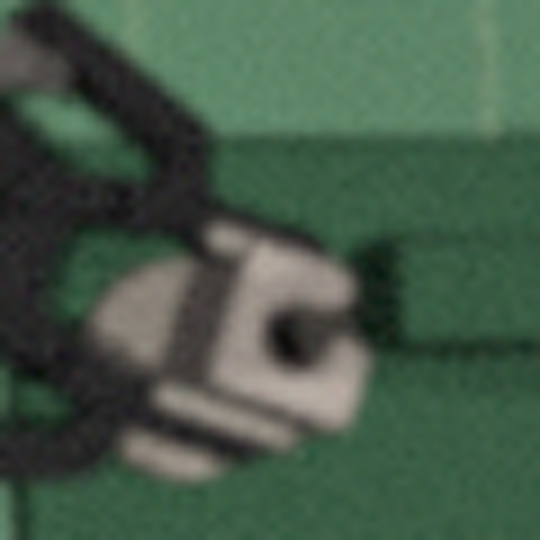

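```bash
python3 - <<'E'
from h import *
np.set_printoptions(precision=2,suppress=True)
s=read_state();M=R.from_rotvec(s['eef_rot']).as_matrix()
c=load('s7');t=load('t7')
tip=onz(c,178.7,149.6,160);hs=onz(c,180.0,152.9,147.5);ht=onz(t,412.2,237.0,147.5);tt=onz(t,413.8,236.4,160)
print(tip,hs,ht,tt);print(M.T@(tip-hs)/10,M.T@(tt-ht)/10)
P=cloud(t);q=P[225:250,395:425].reshape(-1,3);f=q[(q[:,2]>135)&(q[:,2]<160)];print(np.median(f[:,2]),len(f))
P=cloud(c);q=P[145:165,168:192].reshape(-1,3);f=q[(q[:,2]>142)&(abs(q[:,0]-582)<25)&(abs(q[:,1]+202)<25)];print(np.median(f[:,2]),len(f))
E
```

```text
[ 581.28 -201.91  160.  ] [ 578.32 -202.43  147.5 ] [ 579.66 -204.27  147.5 ] [ 580.04 -204.56  160.  ]
[ 0.26  1.25 -0.15] [0.04 1.25 0.01]
146.44967584204835 210
147.41236727182348 172
```

```bash
python3 -m pendant '{"slide":[[0.1,0.1,0],[0,0.2,0],[0,0.2,0],[0,0.2,0],[0,0.2,0],[0,0.2,0],[0,0.2,0],[0,0.2,0],[0,0.2,0],[0,0.1,0]],"turn":[[0,0,0],[0,0,0],[0,0,0],[0,0,0],[0,0,0],[0,0,0],[0,0,0],[0,0,0],[0,0,0],[0,0,0]],"gripper":[2.5,2.5,2.5,2.5,2.5,2.5,2.5,2.5,2.5,2.5]}' 90
python3 - <<'E'
from h import *
np.set_printoptions(precision=3,suppress=True)
s=read_state();print(s['ee_pos'],s['ft_force'],s['torque'],s['q'])
shot('scene','s8');t=shot('top','t8')
crop('s8',160,115,220,185,8,'s8c');crop('t8',380,200,440,260,9,'t8c')
E
```

```text
time_s: 10.6
ee_pos: [576.2, -220.0, 130.5]
eef_rot: [1.559, -0.264, -0.263]
ft_force: [0.5, -0.1, -2.0]
finger_gap: 0.409
[ 576.173 -219.954  130.522] [ 0.475 -0.126 -2.037] [ 1.363 -0.515 -0.039] [-0.483  1.207  0.511  1.292  0.808  1.653 -0.76 ]
```

View pics/s8c.png

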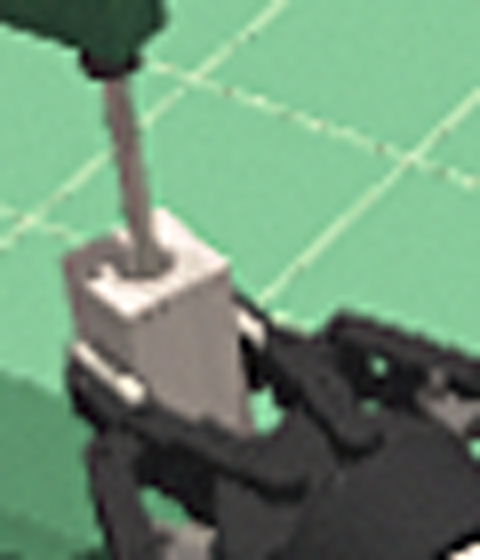

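View pics/t8c.png

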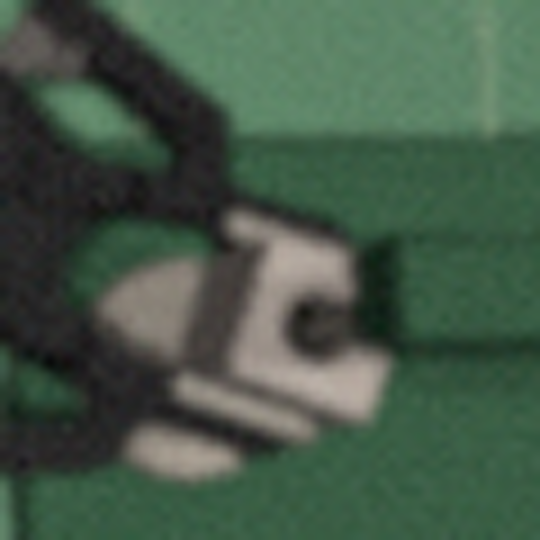

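```bash
python3 - <<'E'
from h import *
np.set_printoptions(precision=2,suppress=True)
s=read_state();M=R.from_rotvec(s['eef_rot']).as_matrix()
c=load('s8');t=load('t8')
z=165.3
P=cloud(c);q=P[138:155,168:189].reshape(-1,3);f=q[(q[:,2]>160)&(q[:,2]<171)&(abs(q[:,0]-582)<25)&(abs(q[:,1]+202)<25)];print(np.median(f[:,2]),len(f))
P=cloud(t);q=P[225:250,400:425].reshape(-1,3);f=q[(q[:,2]>158)&(q[:,2]<175)];print(np.median(f[:,2]),len(f))
h=onz(c,160+142/8,115+262/8,z);print('hole',h,proj(c,[581.5,-202,z]),(np.array([581.5,-202,z])-h)@M)
for z2 in(165,180,200,220):print(z2,(proj(c,[581.5,-202,z2])-[160,115])*8)
h=onz(t,380+322/9,200+326/9,z);print('hole top',h)
E
python3 -c "
from h import *
crop('s8',170,135,195,155,24,'s8z')"
```

```text
165.6101648489551 160
165.54196634309744 198
hole [ 581.7  -203.46  165.3 ] [178.3 147.9] [-0.67 -0.01 -1.31]
165 [146.56 263.97]
180 [139.38 224.06]
200 [129.58 169.6 ]
220 [119.5  113.69]
hole top [ 580.03 -207.54  165.3 ]
```

View pics/s8z.png

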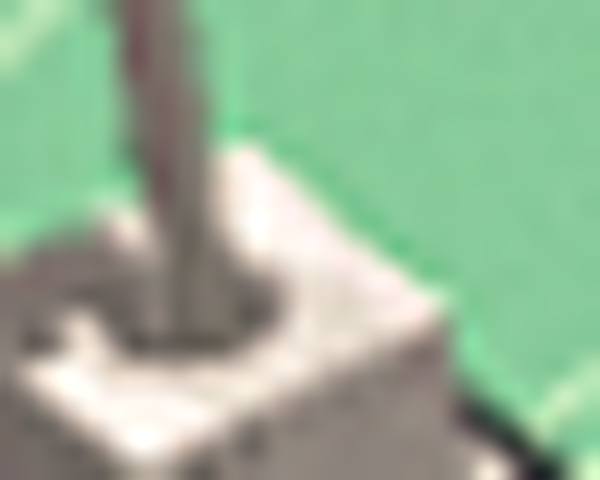

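```bash
python3 -m pendant '{"slide":[[0,0.1,-0.1],[0,0.2,0],[0,0.2,0],[0,0.2,0],[0,0.2,0],[0,0.2,0],[0,0.2,0],[0,0.1,0],[0,0,0],[0,0,0]],"turn":[[0,0,0],[0,0,0],[0,0,0],[0,0,0],[0,0,0],[0,0,0],[0,0,0],[0,0,0],[0,0,0],[0,0,0]],"gripper":[2.5,2.5,2.5,2.5,2.5,2.5,2.5,2.5,2.5,2.5]}' 90
python3 - <<'E'
from h import *
np.set_printoptions(precision=3,suppress=True)
s=read_state();print(s['ee_pos'],s['ft_force'],s['torque']);M=R.from_rotvec(s['eef_rot']).as_matrix();print(M)
c=shot('scene','s9');t=shot('top','t9')
crop('s9',160,105,220,175,8,'s9c')
P=cloud(c);q=P[130:155,165:192].reshape(-1,3);f=q[(q[:,2]>174)&(q[:,2]<187)&(abs(q[:,0]-582)<25)&(abs(q[:,1]+202)<25)];print(np.median(f[:,2]),len(f))
P=cloud(t);q=P[225:250,400:425].reshape(-1,3);f=q[(q[:,2]>174)&(q[:,2]<190)];print(np.median(f[:,2]),len(f))
E
```

```text
time_s: 11.53
ee_pos: [576.4, -219.0, 144.1]
eef_rot: [1.559, -0.264, -0.263]
ft_force: [0.3, 0.8, -2.6]
finger_gap: 0.406
[ 576.429 -219.011  144.109] [ 0.286  0.751 -2.577] [ 1.455 -0.473 -0.041]
[[ 0.944 -0.001 -0.33 ]
 [-0.33  -0.004 -0.944]
 [-0.     1.    -0.004]]
179.34804539776258 166
178.6482768966464 178
```

View pics/s9c.png

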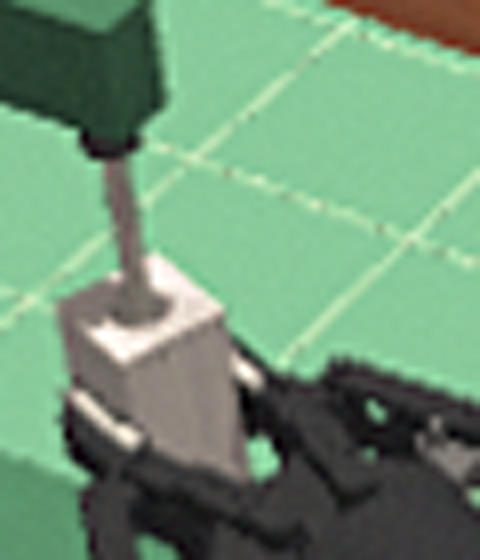

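View pics/s9.png

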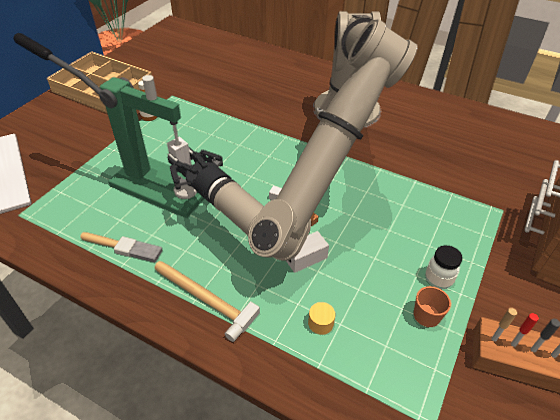

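```bash
python3 -m pendant '{"slide":[[0,0.1,0],[0,0,0],[0,0,0],[0,0,0],[0,0,0],[0,0,0],[0,0,0],[0,0,0],[0,0,0],[0,0,0]],"turn":[[0,0,0],[0,0,0],[0,0,0],[0,0,0],[0,0,0],[0,0,0],[0,0,0],[0,0,0],[0,0,0],[0,0,0]],"gripper":[2.5,2.5,2.5,2.5,2.5,2.5,2.5,2.5,2.5,2.5]}' 90
python3 - <<'E'
from h import *
np.set_printoptions(precision=3,suppress=True)
s=read_state();print(s['ee_pos'],s['ft_force'],s['torque'],abs(s['qd']).max())
for k in('t5','t6'):
    t=load(k);P=cloud(t);H=[624.4,-88,192] if k=='t5' else [602.5,-136,146.5]
    q=P.reshape(-1,3);f=q[(np.hypot(q[:,0]-H[0],q[:,1]-H[1])<17)&(abs(q[:,2]-H[2])<5)]
    A=np.c_[f[:,:2]-f[:,:2].mean(0),np.ones(len(f))];print(k,len(f),np.degrees(np.linalg.lstsq(A,f[:,2],rcond=None)[0][:2]))
c=shot('scene','s10');t=shot('top','t10')
P=cloud(c);q=P[130:155,165:192].reshape(-1,3);f=q[(q[:,2]>174)&(q[:,2]<188)&(abs(q[:,0]-582)<25)&(abs(q[:,1]+202)<25)];print(np.median(f[:,2]),len(f))
P=cloud(t);q=P[225:250,400:425].reshape(-1,3);f=q[(q[:,2]>174)&(q[:,2]<190)];print(np.median(f[:,2]),len(f))
E
```

```text
time_s: 12.47
ee_pos: [576.4, -219.0, 145.1]
eef_rot: [1.559, -0.264, -0.264]
ft_force: [-0.8, 0.3, -2.2]
finger_gap: 0.41
[ 576.431 -219.026  145.093] [-0.778  0.283 -2.234] [ 1.37  -0.481  0.002] 0.0021364886439571053
t5 146 [-0.521 -0.284]
t6 128 [-0.695 -0.626]
179.88832753855297 175
180.30193007263074 177
```

Level to within about 1°, the stem is about 20 of 25 mm deep, and there is no contact force. The wrench shows only the die's weight.

```bash
python3 -c "
from workcell import *
print(hand_in())"
```

```text
the job is handed in; nothing more can be done
None
```

The die is on the stem with its hole end up, still held in the gripper at 90 N, and the job is handed in at about 12.6 s on the robot's clock.

- **Right die and end:** I took the middle-sized die (measured 65.6 × 35.9 mm) off its rest. The dark spot facing the scene camera had no depth and was too small for the hole, so it was the painted dot. I turned the opposite end up, and both cameras then showed the hole there.
- **Fit on the stem:** The mouth of the hole now sits at z ≈ 180 mm with the stem tip at 160 mm, so the stem is about 20 of 25 mm in. The calibration makes that good to about 2 mm.
- **Gentle and upright:** The wrist force stayed at about 2 N, roughly the die's weight, so I felt no contact. The die's top face was level within about 1°; I measured that before insertion and did not repeat it on the stem.
- **Disagreement:** The two cameras differed by 2–4 mm in absolute y. I aligned with tip-to-hole differences within each camera. At about 5 mm depth the die was 1–2 mm too far towards −y, and I corrected it by 1 mm before the final rise.
- **Bystanders:** In the later pictures I looked at, the jar, cup and brass weight appear where they stood. I checked this by eye only.

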